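# Draw a telescopic reach hook out to its second stop in the bench holder

### The arm

A 7-joint arm with a two-finger parallel gripper is mounted at the origin on the work surface. World frame = base frame: x ahead of the robot, y to its left, z up, the work surface at z = 0. Lengths are in m, angles in rad, forces in N, time in s.
With the tool pointing down it reaches from about 0.4 to 0.85 m from the base axis. Payload 10.4 kg.
Tool frame: the origin (TCP) lies midway between the tips of the shut fingers; the grasp point (between the pads) lies 19 mm behind it; z points along the fingers, y is the line along which they close (so a half turn about z gives the same grasp; the last joint's range is limited). The gripper opens to 85 mm and grips with 20 to 120 N. Pads are 22 mm wide; open, the fingers measure 114 mm over their backs; the gripper's body (76 mm by 85 mm) begins 54 mm behind the grasp point. The pads swing forward as they close: fully open they stand 13 mm farther back than shut.
Start: joints at [-1.133, 0.332, -0.065, 1.46, 0.022, 1.35, -0.088], TCP at [0.278, 0.56, 0.231] pointing down, gripper open.
Joint ranges: [-2.6, 2.6], [-0.5, 2.12], [-1.47, 1.34], [0.16, 2.42], [-1.27, 4.41], [0.06, 2.06], [-2.6, 2.6]. Speed limits (rad/s): [2.22, 2.22, 2.79, 2.79, 3.14, 3.14, 3.14].

### API

Orientations are given as a unit quaternion [x, y, z, w].
In Python, from workcell import monitor, eyes, manip gives the robot as it stands.
- The arm moves only by the tool send_rows, never from a script. Its arguments are lists of equal length, an entry for each row: "offset": the shift along the tool's x, y, z in mm, a list of three; "roll": the turn about the tool's z in rad. In form: {"offset": [[tx, ty, tz], ...], "roll": [roll, ...]}. A call has exactly 5 rows; each row is the pose to reach, as a shift and turn from the pose commanded when the call began, along the tool's axes at that moment; what a row does not reach only later rows make up. A row lasts 1/12 s, in which the tool goes at most 41.7 mm and 7.16 degrees, less where a joint would pass 70% of its speed; a pose out of reach is approached as far as the arm can. A call with a gripper value outside its range is refused whole. "jaw" is the opening, from 0 (shut) to 1 (fully open), set as the call begins (left out, the last holds). The fingers move at their own pace and stop on an object; "newtons" is the grip in N (left out, the last holds). Time passes only in rows, so rows that repeat a pose let the fingers close, or fill a call up. It gives the time, the measured TCP pose, the force and the opening at its end, in the units of the state.
- monitor.get_obs(): the state, without advancing time (a new reading comes with each control period).
- eyes.camera(name): name is "scene" or "top"; returns (picture, depth): 384x512x3 uint8, blue, green, red; 384x512 float32, m along the optical axis (not along the pixel's ray), 0 where there is no reading.
- eyes.camera_params(name): a dict with "fovy" (degrees; the focal length in pixels is half the picture's height over the tangent of half this angle, whatever the lens; pixels are square), "cx", "cy" (the principal point, pixels), "R" (3x3) and "t" (3): a world point X has camera coordinates R X + t. Camera axes: x right, y down, z forward; pixel columns grow to the right and rows downward; lengths in m; the calibration is good to about 2 mm. A picture is of the moment at which its call begins. camera_params takes no time and is no camera call.
- manip.hand_in(): hands the job in, once; it reports no verdict.
The state is a dict: "clock": time; "joint_pos": joint angles; "joint_velocities": joint speeds; "tau": joint torques, N m; "position": TCP position; "ee_rot": TCP orientation; "ft_force": force on the tool from outside, world axes, zero at the start; "torque": the same for the moment, N m; "grip_width": opening from 0.0 (shut) to 1.0 (fully open).
Only numpy, scipy, OpenCV 4.12 (cv2) and the standard library are available. Lean on these libraries where they do the work, as an engineer would, in place of code of your own. Each camera call takes 0.05 s, during which the arm holds its last target. There are 200 camera calls.

### The job

Hold the reach hook out at full length for me to check its shaft for dents: first swing the holder's hinged keeper bar down over the shaft until it snaps shut under its catch, then squeeze in the button on the handle's collar and draw the handle straight out, past the first stop, to the second and last one. Finish holding it out there against its return spring, the button still squeezed in your grip, with the keeper shut and the hook's head in its saddle; leave the things lying around where they are.

Things in the scene. Friction and masses are not known exactly. Their poses are not given: they have to be found in the camera images.
- holder: Bench holder, fixed: plywood base 150 x 370 x 12 mm, steel fittings. Origin at bench level under the pole's line; +y is the way the handle is drawn out, +z up. Head saddle at y -110 to -150 mm, open upwards, walls 77 mm high; keeper hinge on its +x side; catch post (94 mm high) at x -57 to -75; rear rest, 75 mm high, guides the handle tube at y 165 to 185 mm.
- saddle (a point): Centre of the head saddle on the pole's line, 65 mm above the bench: holder frame (0, -130, 65) mm. Fixed to the holder, same axes.
- keeper_hinge (a point): Axis of the keeper's hinge: holder frame (34, -130, 81) mm; the axis runs along the holder's y. Fixed to the holder, same axes.
- keeper (a joint): Keeper bar angle (rad): 0 shut, level across the saddle, free end to the holder's -x; 1.57 upright; stop at 1.9, leaning to +x. Steel bar 86 mm long from the hinge, 16 wide, 6 thick. Stiff hinge, stays where left (about 1 N at the thumb pad moves it). At about 0.13 its end meets the catch, a sprung roller; 8 to 12 N down on the pad snaps it under, to 0 (below 0.03).
- keeper_pad (a point): Middle of the outer face of the keeper's black rubber thumb pad (18 mm along the bar, 16 wide, 12 thick): 64 mm from the hinge axis along the bar, 15 mm off its middle plane; faces up when shut (96 mm above the bench), to the holder's +x when the bar is upright. Turns with the keeper: z = outward normal, -x to the bar's free end.
- reach_hook: Telescopic reach hook, loose, lying level in the holder: 535 mm long pushed in, 675 drawn out, about 0.5 kg. Aluminium inner bar 16 x 16 mm with a steel J hook; a 30 x 30 mm flange behind the saddle keeps the bar from being drawn through. Origin: on the bar's axis, mid saddle, 65 mm above the bench; +y to the handle, +z up.
- handle_grip: Handle sliding on the bar: black collar 60 mm long, 34 wide, 30 high, then aluminium tube 26 x 26 mm, then rubber sleeve at the far end. Origin: centre of the collar, on the pole's axis, 65 mm above the bench, 110 mm from mid saddle when pushed in. +y: the way it is drawn out; +x: the side with the button.
- button_face (a point): Middle of the button's outer face: a grey block 16 mm along the pole, 14 mm high, amid the collar's +x side, 6 mm proud (23 mm from the pole's axis; the collar's other side is 17 mm from it: 40 mm across when out). Pressed in along -x.
- button (a joint): Button travel (m): 0 out, 0.0045 fully in (about 5 N). From 0.003 on the handle is unlocked. Let go, it springs out at a stop and locks. Gripping the collar across the button (20 to 40 N) holds it in.
- telescope (a joint): Handle travel (m): 0 pushed in and locked, 0.07 first stop, 0.14 second stop and hard end. A return spring pulls it back in, 5 N at 0 to 8.5 N at 0.14; friction adds 1 to 5 N. With the button let go it locks at 0.07 and 0.14; with the button held in it passes 0.07 freely.
- bearing: Bystander: ball bearing, 62 mm across, 16 mm high, lying flat. Origin: centre of its underside.
- carton: Bystander: small bearing carton, 75 x 75 x 30 mm. Origin: centre of its underside.
- tape_roll: Bystander: roll of packing tape lying flat, 100 mm across, 48 mm high. Origin: centre of its underside.

How it is judged:
On the way, in this order (a step that is already met when the one before it is completed fails the run):
1. the keeper bar is snapped shut, with the handle still pushed in (value of joint keeper below 0.03 rad and value of joint telescope below 0.01 m), for 0.2 s.
2. the button is in and the handle is being drawn out (value of joint button above 0.0025 m and value of joint telescope above 0.02 m and contact force between the fingers and handle_grip above 1 N), for 0.05 s.
At the end, for the whole second after the job is handed in: Handle at its second stop (over 135 of 140 mm out), still, held by the fingers (over 1 N) with the button squeezed in (over 2.5 mm), so not by its lock; keeper shut (below 0.03 rad); hook's head in its saddle (within 10 mm), in line with the holder (within 0.1 rad) (value of joint telescope above 0.135 m and value of joint button above 0.0025 m and value of joint keeper below 0.03 rad and distance between reach_hook and saddle below 0.01 m and angle between the y axis of reach_hook and the y axis of holder, either way round below 0.1 rad and contact force between the fingers and handle_grip above 1 N and linear speed of handle_grip below 0.02 m/s); the arm keeps its last pose, push and grip.
It fails at once if the handle is drawn out (more than 15 mm) while the keeper bar is not shut (value of joint telescope above 0.015 m and value of joint keeper above 0.06 rad).
It fails at once if the bearing, the carton or the tape roll is pushed away (more than 25 mm) (distance of any of bearing, carton, tape_roll from where it was at the start of the episode above 0.025 m).
It also fails if it takes over 56 s, if anything falls off the work surface, if the arm or the gripper's body presses on something with over 40 N, if the wrist force passes 120 N, or if a joint passes its speed limit or range.

## Working session

There is one attempt and no reset: what is moved stays moved. The work goes in short steps, Python scripts to look and compute and a tool call to move; the robot and the scene stay as the last step left them, time stands still between calls to the robot, and variables do not carry over. Pictures are saved under pics/ and viewed, on a budget of 10 in all, crops included, one or two more only if the job needs it, and the job is handed in when it is done.

Besides the shell and the picture viewer there is one more tool, called after "Request:" as name([rows], argument=value, ...), one row to a line, values as JSON. send_rows: Moves the arm, as the interface text tells. Its arguments: {"type":"object","properties":{"offset":{"type":"array"},"roll":{"type":"array"},"jaw":{"type":"number"},"newtons":{"type":"number"}},"required":["offset","roll"]}

```bash
mkdir -p pics; ls; cat > h.py <<'E'
import numpy as np,cv2
from workcell import monitor,eyes,manip
def shot(n,save):
    im,d=eyes.camera(n); np.savez('pics/'+save+'.npz',im=im,d=d); cv2.imwrite('pics/'+save+'.png',im); return im,d
def K(n):
    p=eyes.camera_params(n); return 192/np.tan(np.radians(p['fovy'])/2),p['cx'],p['cy'],np.array(p['R']),np.array(p['t'])
def unproj(n,u,v,z):
    f,cx,cy,R,t=K(n); return R.T@(np.array([(u-cx)/f*z,(v-cy)/f*z,z])-t)
def ray_z(n,u,v,Z):
    f,cx,cy,R,t=K(n); C=-R.T@t; r=R.T@np.array([(u-cx)/f,(v-cy)/f,1]); return C+r*(Z-C[2])/r[2]
def proj(n,X):
    f,cx,cy,R,t=K(n); c=R@np.array(X)+t; return f*c[0]/c[2]+cx,f*c[1]/c[2]+cy
E
python3 - <<'E'
from h import *
a,_=shot('top','top0'); b,_=shot('scene','scene0')
for n in('top','scene'): print(n,eyes.camera_params(n))
o=monitor.get_obs(); print(o)
E
```

```text
pics
top {'fovy': 42.078301794543, 'cx': 252.38216944666436, 'cy': 197.53060459384577, 'R': array([[-9.28380829e-05, -9.99999507e-01,  9.89116070e-04],
       [-9.84646506e-01, -8.12476137e-05, -1.74560168e-01],
       [ 1.74560162e-01, -9.90135513e-04, -9.84646012e-01]]), 't': array([0.05839221, 0.56223071, 0.81881735])}
scene {'fovy': 42.83664791567927, 'cx': 258.2284504140421, 'cy': 185.11895597301938, 'R': array([[-0.20852597,  0.97799899,  0.0059067 ],
       [ 0.57835842,  0.12818161, -0.80564944],
       [-0.78868147, -0.16458265, -0.59236314]]), 't': array([ 0.05072678, -0.25853082,  1.32018263])}
{'clock': 0.1, 'joint_pos': array([-1.13257255,  0.33281069, -0.06470195,  1.46088236,  0.02160139,
        1.3499032 , -0.0885102 ]), 'joint_velocities': array([-0.00056746, -0.00108709, -0.00209805, -0.00131328, -0.00063698,
        0.0016921 , -0.00164717]), 'tau': array([ 1.81480362e-03, -6.26751709e+01,  4.94226767e-02, -3.92430890e+01,
        1.62973203e-02,  7.06338746e-03, -3.72730437e-05]), 'position': array([0.27777657, 0.55949017, 0.23058229]), 'ee_rot': array([ 2.28372805e-01,  9.73573538e-01, -6.43033118e-04, -1.19518530e-04]), 'ft_force': array([ 0.6966097 ,  0.2565058 , -0.95122648]), 'torque': array([ 0.04255776, -0.00542236,  0.02428318]), 'grip_width': 1.0002791708410834}
```

View pics/top0.png

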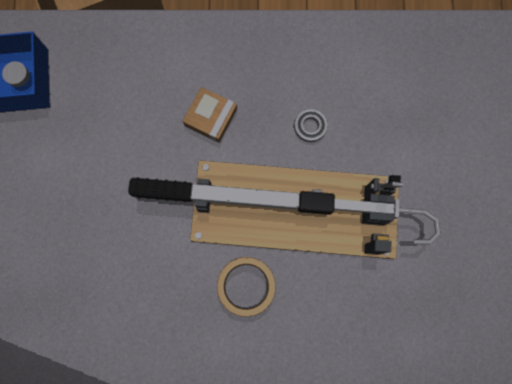

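View pics/scene0.png

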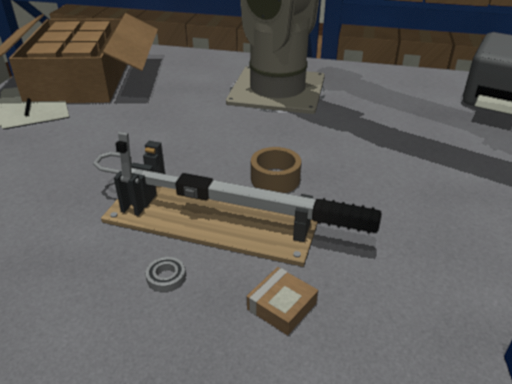

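```bash
python3 - <<'E'
from h import *
q=np.load('pics/top0.npz'); im,d=q['im'],q['d']
c=cv2.resize(im[150:270,180:450],None,fx=2.96,fy=2.96,interpolation=cv2.INTER_CUBIC)
cv2.imwrite('pics/c1.png',c)
f,cx,cy,R,t=K('top')
v,u=np.mgrid[:384,:512]
P=(np.stack([(u-cx)/f*d,(v-cy)/f*d,d],-1)-t)@R
m=(d>0)
def s(x0,x1,y0,y1):
    k=np.zeros_like(m);k[y0:y1,x0:x1]=1;return k&m
# tube
k=s(205,295,180,215)&(P[...,2]>.068)&(P[...,2]<.09); p=P[k]
a=np.polyfit(p[:,1],p[:,0],1); print('tube',a,p.mean(0),p[:,2].max())
k=s(295,340,185,220)&(im.sum(-1)<130)&(P[...,2]>.07); p=P[k]; print('collar',p.min(0),p.max(0),(p.min(0)+p.max(0))/2)
k=s(360,405,170,215)&(P[...,2]>.085); p=P[k]; print('keeper',p.min(0),p.max(0),p.mean(0),len(p))
k=s(365,395,228,256)&(P[...,2]>.07); p=P[k]; print('catch',p.min(0),p.max(0),p.mean(0))
k=s(360,398,180,226)&(P[...,2]>.06)&(P[...,2]<.085); p=P[k]; print('saddle',p.min(0),p.max(0),p.mean(0))
for x,y in[(202,162),(399,180),(397,257),(192,238)]: print(ray_z('top',x,y,.012))
E
```

```text
tube [0.08935621 0.554188  ] [0.5600019  0.06506439 0.07671742] 0.0821001781139682
collar [ 0.53188279 -0.07743599  0.07061319] [ 0.56728537 -0.01860916  0.08294295] [ 0.54958408 -0.04802257  0.07677807]
keeper [ 0.55965617 -0.17914964  0.08512551] [ 0.58874269 -0.14167858  0.16732053] [ 0.571016   -0.15739611  0.12782788] 318
catch [ 0.46572326 -0.16699102  0.07003162] [ 0.49766844 -0.13906058  0.0977391 ] [ 0.48015486 -0.15174343  0.08806893]
saddle [ 0.51839857 -0.18498924  0.06000915] [ 0.5884519  -0.12262492  0.08475255] [ 0.54412987 -0.15681336  0.0741547 ]
[0.63520159 0.15097606 0.012     ]
[ 0.60142358 -0.20959114  0.012     ]
[ 0.46147083 -0.19884211  0.012     ]
[0.49530266 0.16641871 0.012     ]
```

View pics/c1.png

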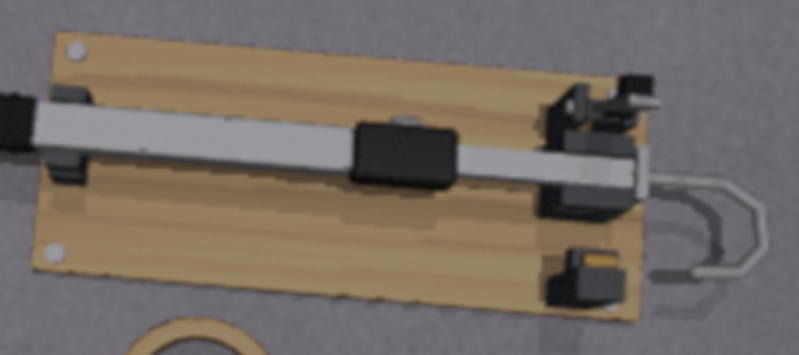

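```bash
cat >> h.py <<'E'
yh=np.array([.0911,.9958,0]); xh=np.array([.9958,-.0911,0]); S=np.array([.5396,-.1575,0]); O=S+.130*yh
def W(x,y,z): return O+(x*xh+y*yh)/1000+np.array([0,0,z/1000])
def Hh(p): d=np.array(p)-O; return np.round([d@xh*1000,d@yh*1000,p[2]*1000],1)
def tgt(x,y,z):
    from scipy.spatial.transform import Rotation as Ro
    o=monitor.get_obs(); R=Ro.from_quat(o['ee_rot']).as_matrix()
    d=R.T@(W(x,y,z)-o['position'])*1000
    e=R.T@xh
    print('t',o['clock'],'H',Hh(o['position']),'off',d.round(1),'roll to tool y=+hx',np.arctan2(-e[0],e[1]).round(3),'q',o['joint_pos'].round(2),'F',o['ft_force'].round(1),'g',o['grip_width'])
E
python3 - <<'E'
from h import *
tgt(83,-130,200)
E
```

```text
t 0.1 H [-326.   560.1  230.6] off [-630.7 -495.8   31.3] roll to tool y=+hx 1.201 q [-1.13  0.33 -0.06  1.46  0.02  1.35 -0.09] F [ 0.7  0.3 -1. ] g 1.0002791708410834
```

Request:
send_rows([
  [-31, -25, 0],
  [-62, -49, 0],
  [-94, -74, 0],
  [-125, -98, 0],
  [-156, -123, 0],
], roll=[0.12, 0.24, 0.36, 0.48, 0.6], jaw=0, newtons=30)

```text
clock: 0.52
position: [0.3634, 0.3783, 0.231]
ee_rot: [0.508, 0.861, -0.0, -0.0]
ft_force: [1.2, 0.3, -0.2]
grip_width: 0.298
```

```bash
python3 -c "
from h import *
tgt(83,-130,200)"
```

```text
t 0.5167 H [-224.3  387.6  231. ] off [-600.9  -35.8   31. ] roll to tool y=+hx 0.595 q [-0.98  0.11  0.09  1.73 -0.01  1.3  -0.38] F [ 1.2  0.3 -0.2] g 0.2975701915508469
```

Request:
send_rows([
  [-40, -2, 0],
  [-80, -4, 0],
  [-120, -7, 0],
  [-160, -9, 0],
  [-200, -12, 0],
], roll=[0.12, 0.24, 0.36, 0.48, 0.595])

```text
clock: 0.93
position: [0.4504, 0.1979, 0.2312]
ee_rot: [0.739, 0.674, 0.0, -0.0]
ft_force: [1.3, 1.0, 1.0]
grip_width: -0.001
```

```bash
python3 -c "
from h import *
tgt(83,-130,200)"
```

```text
t 0.9333 H [-121.2  215.8  231.2] off [-345.9  204.1   31.1] roll to tool y=+hx 0.0 q [-0.78  0.03  0.28  1.82 -0.01  1.3  -0.59] F [1.3 1.  1. ] g -0.00083382491985667
```

Request:
send_rows([
  [-34, 21, 0],
  [-69, 41, 0],
  [-103, 62, 0],
  [-138, 82, 0],
  [-173, 102, 0],
], roll=[0, 0, 0, 0, 0])

```text
clock: 1.35
position: [0.5374, 0.017, 0.2313]
ee_rot: [0.736, 0.677, 0.0, -0.0]
ft_force: [0.4, 0.4, -0.8]
grip_width: 0.001
```

Request:
send_rows([
  [-34, 21, 0],
  [-69, 41, 0],
  [-103, 62, 0],
  [-138, 82, 0],
  [-173, 102, 0],
], roll=[0, 0, 0, 0, 0])

```text
clock: 1.77
position: [0.6245, -0.1637, 0.2309]
ee_rot: [0.736, 0.677, -0.0, -0.0]
ft_force: [-0.0, -0.6, 0.9]
grip_width: -0.001
```

```bash
python3 -c "
from h import *
tgt(83,-130,140)
shot('scene','scene1')
im,d=shot('top','top1')
a=cv2.imread('pics/scene1.png')[60:240,70:300]; b=im[120:270,300:450]
cv2.imwrite('pics/c2.png',np.hstack([cv2.resize(a,(460,360)),cv2.resize(b,(340,360))]))"
```

```text
t 1.7667 H [  85.1 -128.4  230.9] off [-1.6 -2.1 90.9] roll to tool y=+hx 0.007 q [-0.24  0.41  0.58  1.43 -0.23  1.37  0.26] F [-0.  -0.6  0.9] g -0.0007196606829133146
```

View pics/c2.png

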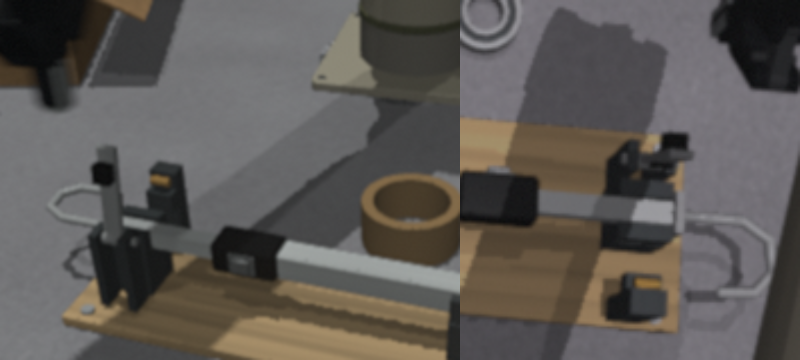

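Request:
send_rows([
  [-1, -2, 30],
  [-2, -2, 60],
  [-2, -2, 88],
  [-2, -2, 91],
  [-2, -2, 91],
], roll=[0.007, 0.007, 0.007, 0.007, 0.007])

```text
clock: 2.28
position: [0.6207, -0.1634, 0.1388]
ee_rot: [0.739, 0.674, -0.001, -0.001]
ft_force: [0.7, -0.6, 0.8]
grip_width: 0.0
```

```bash
python3 -c "
from h import *
tgt(83,-130,140)
for a in np.arange(1.5,-.01,-.1):
  s=64+8*(1.5-a)/1.5
  x=34-s*np.cos(a)+15*np.sin(a)+14.5; z=81+s*np.sin(a)+15*np.cos(a)
  print(round(a,1),'tool y',round(x-83),'tool z',round(140-z))"
```

```text
t 2.2833 H [  81.3 -128.4  138.8] off [-1.5  1.7 -1.2] roll to tool y=+hx -0.0 q [-0.23  0.48  0.56  1.55 -0.26  1.2   0.28] F [ 0.7 -0.6  0.8] g 6.238574703730415e-05
1.5 tool y -24 tool z -6
1.4 tool y -31 tool z -7
1.3 tool y -37 tool z -8
1.2 tool y -44 tool z -8
1.1 tool y -51 tool z -7
1.0 tool y -58 tool z -5
0.9 tool y -65 tool z -3
0.8 tool y -71 tool z 0
0.7 tool y -77 tool z 4
0.6 tool y -83 tool z 8
0.5 tool y -88 tool z 13
0.4 tool y -93 tool z 18
0.3 tool y -97 tool z 24
0.2 tool y -101 tool z 30
0.1 tool y -104 tool z 37
-0.0 tool y -107 tool z 44
```

Request:
send_rows([
  [-2, -15, -4],
  [-2, -28, -6],
  [-2, -42, -7],
  [-2, -56, -5],
  [-2, -69, 0],
], roll=[0, 0, 0, 0, 0])

```text
clock: 2.7
position: [0.5541, -0.1601, 0.1436]
ee_rot: [0.739, 0.674, 0.002, 0.002]
ft_force: [0.6, -0.4, -0.1]
grip_width: 0.001
```

```bash
python3 -c "
from h import *
tgt(0,-130,140)
im,d=shot('scene','scene2')
cv2.imwrite('pics/c3.png',cv2.resize(im[60:240,60:300],(800,600)))"
```

```text
t 2.7 H [  14.7 -131.3  143.6] off [  1.3 -14.7   3.5] roll to tool y=+hx -0.001 q [-0.28  0.32  0.59  1.74 -0.19  1.14  0.26] F [ 0.6 -0.4 -0.1] g 0.001474784439980864
```

View pics/c3.png

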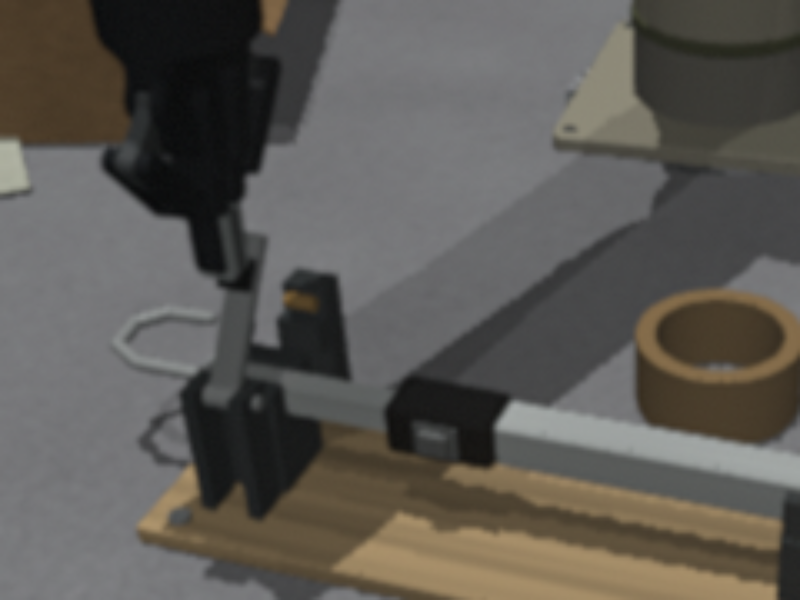

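Request:
send_rows([
  [1, -8, 4],
  [1, -14, 9],
  [1, -20, 15],
  [1, -25, 21],
  [1, -30, 27],
], roll=[0, 0, 0, 0, 0])

```text
clock: 3.17
position: [0.5231, -0.1559, 0.1131]
ee_rot: [0.739, 0.674, 0.0, 0.0]
ft_force: [-0.8, -0.2, 0.2]
grip_width: -0.001
```

```bash
python3 -c "
from h import *
tgt(-28,-130,96)"
```

```text
t 3.1667 H [ -16.6 -129.9  113.1] off [ -0.1 -11.4  17.1] roll to tool y=+hx -0.001 q [-0.3   0.28  0.58  1.84 -0.18  1.07  0.26] F [-0.8 -0.2  0.2] g -0.0007589426930433463
```

Request:
send_rows([
  [0, -6, 5],
  [0, -9, 10],
  [0, -10, 14],
  [0, -10, 17],
  [0, -10, 19],
], roll=[0, 0, 0, 0, 0])

```text
clock: 3.58
position: [0.5129, -0.155, 0.0951]
ee_rot: [0.739, 0.674, -0.0, -0.001]
ft_force: [-16.4, 4.6, 38.0]
grip_width: -0.001
```

```bash
python3 -c "
from h import *
tgt(-28,-130,96)"
```

```text
t 3.5833 H [ -26.9 -130.    95.1] off [-0.  -1.1 -0.9] roll to tool y=+hx -0.001 q [-0.29  0.29  0.58  1.88 -0.18  1.03  0.27] F [-16.4   4.6  38. ] g -0.0010899298793573683
```

Request:
send_rows([
  [0, 0, 0],
  [0, 0, -10],
  [0, 0, -45],
  [0, 0, -80],
  [0, 0, -80],
], roll=[0, 0, 0, 0, 0], jaw=1)

```text
clock: 4.0
position: [0.516, -0.1561, 0.1803]
ee_rot: [0.739, 0.674, 0.003, 0.003]
ft_force: [0.7, -0.1, -0.5]
grip_width: 0.708
```

```bash
python3 -c "
from h import *
tgt(1,-20,160)
im,d=shot('scene','scene3')
cv2.imwrite('pics/c4.png',cv2.resize(im[100:220,90:250],(800,600)))"
```

```text
t 4.0 H [ -23.7 -130.7  180.3] off [110.8  24.4  20.5] roll to tool y=+hx -0.001 q [-0.33  0.18  0.6   1.79 -0.11  1.19  0.22] F [ 0.7 -0.1 -0.5] g 0.7077443925023538
```

View pics/c4.png

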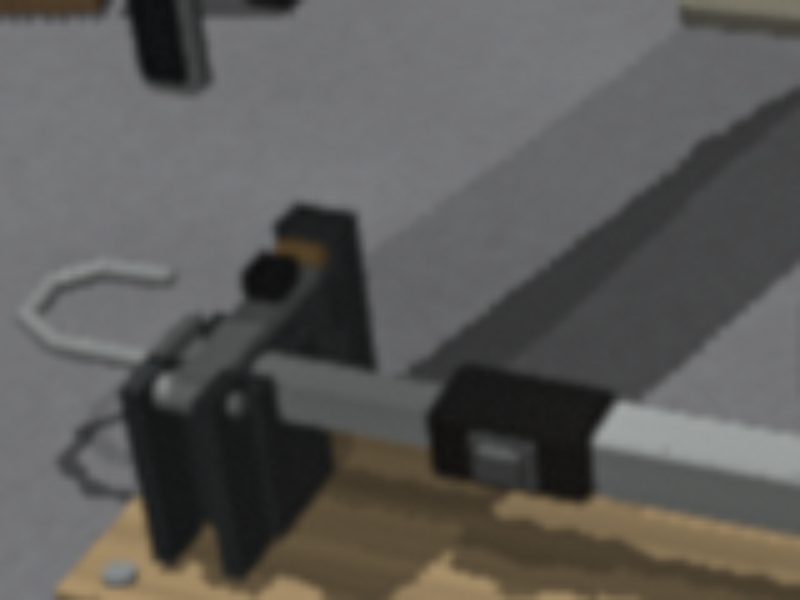

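```bash
python3 -c "
from h import *
c=lambda X:tuple(np.round((np.array(proj('scene',X))-[90,100])*5))
print('hinge',c(W(34,-130,81)),'collar ctr top',c(W(0,-20,80)),'button',c(W(23,-20,65)))
for a in(0,.13,.25):
  s,k=np.sin(a),np.cos(a)
  print(a,'pad',c(W(34-64*k+15*s,-130,81+64*s+15*k)),'end',c(W(34-86*k,-130,81+86*s)))
im,d=shot('top','top3')
f,cx,cy,R,t=K('top'); v,u=np.mgrid[:384,:512]
P=(np.stack([(u-cx)/f*d,(v-cy)/f*d,d],-1)-t)@R
for x in range(-50,36,6):
  q=[P[int(round(b)),int(round(a))][2]*1000 for a,b in [proj('top',W(x,y,88)) for y in(-133,-130,-127)]]; print(x,np.round(q))
"
```

```text
hinge (np.float64(189.0), np.float64(389.0)) collar ctr top (np.float64(522.0), np.float64(393.0)) button (np.float64(499.0), np.float64(466.0))
0 pad (np.float64(272.0), np.float64(258.0)) end (np.float64(305.0), np.float64(261.0))
0.13 pad (np.float64(265.0), np.float64(242.0)) end (np.float64(300.0), np.float64(237.0))
0.25 pad (np.float64(258.0), np.float64(229.0)) end (np.float64(294.0), np.float64(216.0))
-50 [89. 89. 88.]
-44 [84. 82. 82.]
-38 [86. 84. 84.]
-32 [93. 95. 96.]
-26 [96. 96. 96.]
-20 [95. 93. 93.]
-14 [83. 84. 83.]
-8 [85. 86. 84.]
-2 [84. 83. 83.]
4 [84. 81. 83.]
10 [84. 83. 84.]
16 [84. 83. 82.]
22 [83. 85. 83.]
28 [82. 82. 83.]
34 [83. 88. 86.]
```

Request:
send_rows([
  [38, 10, 5],
  [75, 20, 10],
  [110, 27, 15],
  [111, 26, 18],
  [111, 26, 20],
], roll=[0, 0, 0, 0, 0])

```text
clock: 4.52
position: [0.5486, -0.0442, 0.1523]
ee_rot: [0.737, 0.676, -0.001, -0.001]
ft_force: [-0.5, -0.8, -0.5]
grip_width: 1.003
```

Request:
send_rows([
  [0, 0, 0],
  [0, 0, 0],
  [0, 0, 15],
  [0, 0, 30],
  [0, 0, 30],
], roll=[0, 0, 0, 0, 0])

```text
clock: 4.93
position: [0.5476, -0.0482, 0.1221]
ee_rot: [0.74, 0.673, -0.001, -0.001]
ft_force: [-0.9, -0.4, -0.7]
grip_width: 0.999
```

```bash
python3 -c "
from h import *
tgt(1,-20,43)"
```

```text
t 4.9333 H [ -2.  -20.4 122.1] off [ 0.5  3.3 79. ] roll to tool y=+hx -0.003 q [-0.44  0.28  0.52  1.82 -0.15  1.09  0.04] F [-0.9 -0.4 -0.7] g 0.9991531691539803
```

Request:
send_rows([
  [0, 3, 20],
  [0, 3, 40],
  [0, 3, 60],
  [0, 3, 74],
  [0, 3, 79],
], roll=[0, 0, 0, 0, 0])

```text
clock: 5.35
position: [0.5512, -0.0481, 0.044]
ee_rot: [0.739, 0.673, -0.001, -0.001]
ft_force: [-0.6, -0.5, 0.7]
grip_width: 1.001
```

```bash
python3 -c "
from h import *
tgt(1,-20,43)
im,d=shot('scene','scene4')
cv2.imwrite('pics/c5.png',cv2.resize(im[80:230,100:300],(800,600)))"
```

```text
t 5.35 H [  1.6 -20.   44. ] off [-0.  -0.6  1. ] roll to tool y=+hx -0.002 q [-0.41  0.39  0.49  1.87 -0.22  0.94  0.09] F [-0.6 -0.5  0.7] g 1.0009414030162482
```

View pics/c5.png

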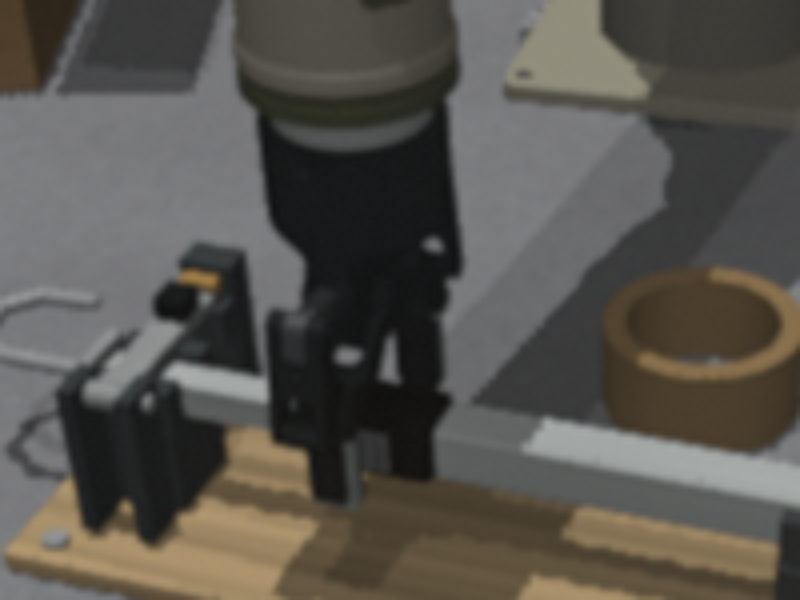

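Request:
send_rows([
  [0, 0, 0],
  [0, 0, 0],
  [0, 0, 0],
  [0, 0, 0],
  [0, 0, 0],
], roll=[0, 0, 0, 0, 0], jaw=0, newtons=35)

```text
clock: 5.82
position: [0.5527, -0.0471, 0.0465]
ee_rot: [0.739, 0.674, 0.001, 0.0]
ft_force: [-4.2, -0.3, 7.1]
grip_width: 0.407
```

Request:
send_rows([
  [0, 0, 0],
  [0, 0, 0],
  [0, 0, 0],
  [0, 0, 0],
  [0, 0, 0],
], roll=[0, 0, 0, 0, 0])

```text
clock: 6.23
position: [0.5528, -0.0471, 0.0465]
ee_rot: [0.739, 0.674, 0.001, 0.0]
ft_force: [-2.5, -0.1, 9.0]
grip_width: 0.409
```

```bash
python3 -c "
from h import *
tgt(1,-20,43)"
```

```text
t 6.2333 H [  3.  -18.9  46.5] off [-1.1 -2.1  3.5] roll to tool y=+hx -0.0 q [-0.41  0.39  0.49  1.87 -0.22  0.94  0.09] F [-2.5 -0.1  9. ] g 0.4085451537010523
```

Request:
send_rows([
  [4, 0, -2],
  [14, 0, -2],
  [26, 0, -2],
  [38, 0, -2],
  [50, 0, -2],
], roll=[0, 0, 0, 0, 0])

```text
clock: 6.65
position: [0.5565, 0.0008, 0.0473]
ee_rot: [0.74, 0.673, -0.001, 0.001]
ft_force: [-0.2, -8.9, -2.9]
grip_width: 0.408
```

```bash
python3 -c "
from h import *
tgt(1,120,43)"
```

```text
t 6.65 H [ 2.4 29.1 47.3] off [90.9 -1.7  4. ] roll to tool y=+hx -0.003 q [-0.49  0.39  0.48  1.86 -0.21  0.94 -0.01] F [-0.2 -8.9 -2.9] g 0.4078340802080268
```

Request:
send_rows([
  [15, 0, 0],
  [30, 0, 0],
  [45, 0, 0],
  [60, 0, 0],
  [75, 0, 0],
], roll=[0, 0, 0, 0, 0])

```text
clock: 7.07
position: [0.5632, 0.0748, 0.0469]
ee_rot: [0.74, 0.673, -0.002, 0.001]
ft_force: [-0.7, -11.2, -4.3]
grip_width: 0.406
```

Request:
send_rows([
  [5, 0, 0],
  [10, 0, 0],
  [14, 0, 0],
  [17, 0, 0],
  [18, 0, 0],
], roll=[0, 0, 0, 0, 0])

```text
clock: 7.48
position: [0.5648, 0.0927, 0.0469]
ee_rot: [0.739, 0.673, -0.002, 0.001]
ft_force: [-2.1, -11.0, -2.7]
grip_width: 0.407
```

```bash
python3 -c "
from h import *
tgt(1,120,43)"
```

```text
t 7.4833 H [  2.3 121.4  46.9] off [-1.4 -1.3  3.9] roll to tool y=+hx -0.002 q [-0.61  0.42  0.44  1.82 -0.21  0.96 -0.17] F [ -2.1 -11.   -2.7] g 0.40732438050324143
```

Request:
send_rows([
  [1, 0, 0],
  [2, 0, 0],
  [3, 0, 0],
  [3, 0, 0],
  [3, 0, 0],
], roll=[0, 0, 0, 0, 0])

```text
clock: 7.9
position: [0.5649, 0.0934, 0.0469]
ee_rot: [0.74, 0.673, -0.003, 0.001]
ft_force: [-3.0, -15.1, -0.5]
grip_width: 0.404
```

```bash
python3 -c "
from h import *
tgt(1,120,43)
im,d=shot('scene','scene5')
cv2.imwrite('pics/c6.png',cv2.resize(im[80:260,90:400],(800,465)))"
```

```text
t 7.9 H [  2.4 122.2  46.9] off [-2.2 -1.3  3.9] roll to tool y=+hx -0.004 q [-0.61  0.42  0.44  1.81 -0.21  0.96 -0.18] F [ -3.  -15.1  -0.5] g 0.40358457918346735
```

View pics/c6.png

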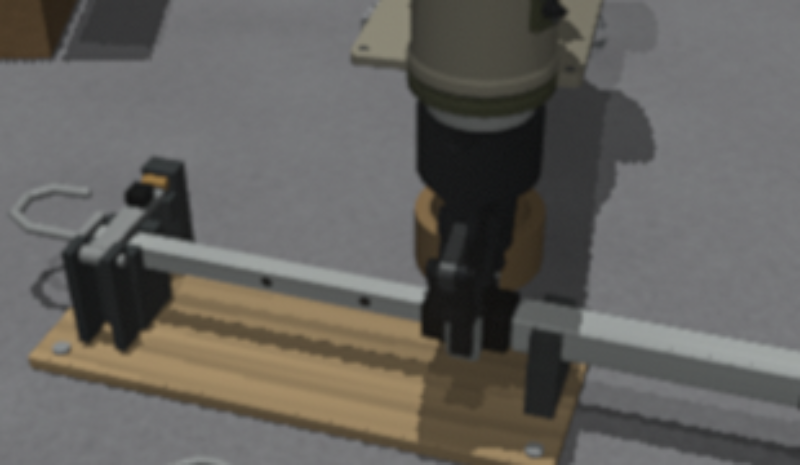

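```bash
python3 -c "
from h import *
a=np.load('pics/top0.npz')['im']; b,d=shot('top','top5')
def ph(x0,x1,y0,y1):
  f=lambda i:np.float32(cv2.cvtColor(i[y0:y1,x0:x1],cv2.COLOR_BGR2GRAY)); return cv2.phaseCorrelate(f(a),f(b))
print('hook',ph(402,446,200,250))
# sleeve/tube boundary shift via template match
g=lambda i:cv2.cvtColor(i,cv2.COLOR_BGR2GRAY)
T=g(a)[170:212,126:202]; r=cv2.matchTemplate(g(b)[150:240,0:205],T,cv2.TM_CCOEFF_NORMED); print(cv2.minMaxLoc(r))
x,y=cv2.minMaxLoc(r)[3]; du=x-126; dv=y+150-170
p=ray_z('top',192,190,.078); q=ray_z('top',192+du,190+dv,.078); print('handle shift mm',(q-p)@yh*1000,du,dv)
tgt(1,120,43)"
```

```text
hook ((0.1786796377129427, -0.3069592221416002), 0.9836023097568088)
(-0.5723949074745178, 0.973477840423584, (107, 12), (44, 12))
handle shift mm 139.5309356054836 -82 -8
t 8.0 H [  2.3 122.2  46.9] off [-2.2 -1.3  3.9] roll to tool y=+hx -0.004 q [-0.61  0.42  0.44  1.81 -0.21  0.96 -0.18] F [ -2.3 -15.5  -1.2] g 0.3987018044185708
```

Request:
send_rows([
  [0, 0, 0],
  [0, 0, 0],
  [0, 0, 0],
  [0, 0, 0],
  [0, 0, 0],
], roll=[0, 0, 0, 0, 0])

```text
clock: 8.42
position: [0.5649, 0.0934, 0.0469]
ee_rot: [0.74, 0.673, -0.003, 0.001]
ft_force: [-2.8, -14.8, -0.3]
grip_width: 0.402
```

Request:
send_rows([
  [0, 0, 0],
  [0, 0, 0],
  [0, 0, 0],
  [0, 0, 0],
  [0, 0, 0],
], roll=[0, 0, 0, 0, 0])

```text
clock: 8.83
position: [0.5649, 0.0934, 0.0469]
ee_rot: [0.74, 0.673, -0.003, 0.001]
ft_force: [-1.9, -14.6, 1.0]
grip_width: 0.407
```

Steady (just reading noise). Handing in.

```bash
python3 -c "
from h import *
print(manip.hand_in())"
```

```text
the job is handed in; nothing more can be done
None
```

I shut the keeper, squeezed the collar across the button at 35 N, and drew the handle out past the first stop to the second. I handed the job in at 8.8 s, still holding the handle there with the button in. The hand-in gives no verdict.

What the last checks showed:
- **Keeper:** right after the snap, depth readings along the bar gave a level top at about 84 mm and the pad at 96 mm, so it was shut. A picture taken after the draw also showed it down under its catch.
- **Handle travel:** the top camera measured 139.5 mm. The tool itself moved about 141 mm. Commanding 3 mm more moved it only 0.7 mm, and the pull rose from 11 to 15 N, so it is against the end stop.
- **Hook head:** the hook shifted less than half a pixel in the top view over the whole job.
- **Button:** the grip opening stayed at about 34 to 35 mm, against 40 mm with the button out, so it is in. It was not seen directly, because the finger covers it.
- **Holding still:** the tool pose did not change over the last 0.9 s.
- **Things lying around:** I planned the arm's path clear of the bearing, carton and tape roll, but did not measure their positions again at the end.

The grip-opening readings wavered slightly (0.399 to 0.408 of full opening). I took this as noise because they did not drift.

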